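# Hang the headset, then roll the speaker over onto its foot against the test stop

### The arm

A 6-joint arm with a two-finger parallel gripper is mounted at the origin on the work surface. World frame = base frame: x ahead of the robot, y to its left, z up, the work surface at z = 0. Lengths are in m, angles in degrees, forces in N, time in s.
With the tool pointing down it reaches from about 0.325 to 0.875 m from the base axis. Payload 4.4 kg.
Tool frame: the origin (TCP) lies at the very end of the fingers, on their centre line; the grasp point (between the pads) lies 19 mm behind it; z points along the fingers, x is the direction in which the jaws open and shut, and the axes are right-handed (so a half turn about z gives the same grasp; the last joint's range is limited). The gripper opens to 85 mm and grips with 20 to 120 N. Pads are 22 mm wide; open, the fingers measure 114 mm over their backs; the gripper's body (76 mm by 85 mm) begins 54 mm behind the grasp point. The pads swing forward as they close: fully open they stand 13 mm farther back than shut.
Start: joints at [-8.623, 11.837, 88.321, -0, 79.842, -8.623], TCP at [0.575, -0, 0.231] pointing down, gripper open.
Joint ranges: [-156.59, 156.59], [-49.26, 127.26], [12.9, 141.05], [-63.56, 243.56], [4.71, 150.69], [-161.64, 161.64]. Speed limits (degrees/s): [159.86, 159.86, 180, 180, 180, 180].

### API

Orientations are given as [roll, pitch, yaw] about the fixed x, y, z axes, in that order (R = Rz(yaw) Ry(pitch) Rx(roll)).
In Python, from workcell import env gives the robot as it stands.
- The arm moves only by the tool carry_out, never from a script. Its argument "plan" is text: rows parted by semicolons, each of 7 numbers parted by spaces: the shift along the tool's x, y, z in cm, then the turn, a rotation vector about the tool's x, y, z in rad, then the closure, from -1 (fully open) to 1 (shut). A call has 1 to 20 rows; each row is the pose to reach, as a shift and turn from the pose commanded when the call began, along the tool's axes at that moment; what a row does not reach only later rows make up. A row lasts 1/12 s, in which the tool goes at most 41.7 mm and 7.16 degrees, less where a joint would pass 70% of its speed; a pose out of reach is approached as far as the arm can. A call with a gripper value outside its range is refused whole. The fingers move at their own pace and stop on an object; "grip_force" is the grip in N (left out, the last holds). Time passes only in rows, so rows that repeat a pose let the fingers close. It gives the time, the measured TCP pose, the force and the opening at its end, in the units of the state.
- env.get_state(): the state, without advancing time (a new reading comes with each control period).
- env.capture(name): name is "scene" or "side" or "wrist"; returns a dict with "image" (420x560x3 uint8, red, green, blue), "vfov" (degrees; the focal length in pixels is half the picture's height over the tangent of half this angle, whatever the lens; pixels are square), "cx", "cy" (the principal point, pixels), "D" ([k1, k2, p1, p2, k3] as OpenCV has them; the pictures are not rectified), "extrinsics" (4x4, takes a point from world to camera coordinates); the wrist camera has in their place "mount" (4x4, takes a point from camera to tool coordinates, whose origin is the TCP and whose axes are the tool frame's). Camera axes: x right, y up, looking along -z (the intrinsics and any distortion apply to the point x, -y, -z); pixel columns grow to the right and rows downward; lengths in m; the calibration is good to about 2 mm. A picture is of the moment at which its call begins: read the wrist's pose just before it. There is no depth.
- env.finish_job(): hands the job in, once; it reports no verdict.
The state is a dict: "time_s": time; "joints": joint angles; "qd": joint speeds; "effort": joint torques, N m; "position": TCP position; "ee_rot": TCP orientation; "ft_force": force on the tool from outside, world axes, zero at the start; "torque": the same for the moment, N m; "opening": finger opening in m.
Only numpy, scipy, OpenCV 4.12 (cv2) and the standard library are available. Lean on these libraries where they do the work, as an engineer would, in place of code of your own. Each camera call takes 0.05 s, during which the arm holds its last target. There are 200 camera calls.

### The job

The round speaker lies upside down on the test bench, and the headset stands in its way. Hang the headset over the rail, band on the bar with an ear cup on either side, and let go of it; then roll the speaker over along the bench, never lifting it, so that it sits on its flat foot with the control panel on top, flush against the aluminium stop along its whole length and with neither end sticking out past the stop's ends. Leave everything else on the bench where it is.

Things in the scene. Friction and masses are not known exactly. Their poses are not given: they have to be found in the camera images.
- speaker: grey loudspeaker, cylinder 180 mm long, radius 45 mm, 0.6 kg, too thick to grip. Origin mid-axis; x along the axis, z from foot to control panel. Control panel: strip with four white buttons, flush with the round side, on +z. Foot: full-length rubber flat 39 mm wide, 40.5 mm from the axis, on -z. Starts upside down (origin 45 mm up); on its foot the origin is 40.5 mm up. Elsewhere round: it rolls
- speaker_controls (a point): middle of the speaker's control panel, 45 mm from the axis
- headset: rigid black headset standing on its two ear cups, band up; 148 mm wide (x), 56 deep (y), 133 high, 0.18 kg. Origin on the underside midway between the cups, z up. Cups 66 mm high, 92 mm clear between them. Top of the band: straight padded piece 60 mm long (x), 26 wide (y), 18 thick, its underside 115 mm above the origin; beyond it the band slopes down to the cups
- headset_band (a point): centre of the padded top piece of the headset's band, 124 mm above the headset's origin
- rail: fixed steel rail: a round bar of radius 7 mm, its axis 160 mm above the bench, 200 mm long along local y, on two posts of radius 9 mm at its ends with round feet of radius 35 mm. Origin on the bench under the middle of the bar
- rail_mid (a point): middle of the bar, on its axis, 160 mm above the bench
- stop: fixed aluminium angle stop on the bench: an upright plate 260 mm long along local x, 60 mm high. Origin on the bench at the middle of its working face, which looks to local +y, where the speaker and headset start; plate (8 mm) and foot lie behind it on the -y side down to y = -54 mm
- mouse: black computer mouse, 62 x 105 x 33 mm, loose, leave alone. Origin under its centre
- brick: black power adapter, 55 x 125 mm (76 mm to the plug end at +y) and 32 mm high, loose, leave alone. Origin under its centre
- spray: white bottle, radius 24 mm, 150 mm high, loose, leave alone. Origin under its centre
- mug: white mug, radius 40 mm, 95 mm high, handle to local +y, loose, leave alone. Origin under its centre
- carton: small cardboard box, 90 x 140 x 65 mm, loose, leave alone. Origin under its centre
- tape: roll of clear tape lying flat, outer radius 50 mm, 48 mm high, loose, leave alone. Origin under its centre

How it is judged:
By the outcome, as a careful person would: the job done as asked, in the order asked, and still so for the second after the job is handed in, with the robot touching nothing.
It also fails if it takes over 64 s, if anything falls off the work surface, if the arm or the gripper's body presses on something with over 40 N, if the wrist force passes 120 N, or if a joint passes its speed limit or range.

## Working session

There is one attempt and no reset: what is moved stays moved. The work goes in short steps, Python scripts to look and compute and a tool call to move; the robot and the scene stay as the last step left them, time stands still between calls to the robot, and variables do not carry over. Pictures are saved under pics/ and viewed, about 8 in all and at most 12, crops included, and the job is handed in when it is done.

Besides the shell and the picture viewer there is one more tool, called after "Request:" as name(argument=value, ...), one argument or row to a line, values as JSON. carry_out: Moves the arm, as the interface text tells. Its arguments: {"type":"object","properties":{"plan":{"type":"string"},"grip_force":{"type":"number"}},"required":["plan"]}

```bash
mkdir -p pics; ls; cat > h.py <<'E'
import numpy as np, cv2
from scipy.spatial.transform import Rotation as Rn
from workcell import env
def cap(n,f=None):
    s=env.get_state(); c=env.capture(n)
    if 'mount' in c:
        T=np.eye(4);T[:3,:3]=Rn.from_euler('xyz',s['ee_rot'],degrees=True).as_matrix();T[:3,3]=s['position']
        c['extrinsics']=np.linalg.inv(T@np.array(c['mount']))
    if f: cv2.imwrite('pics/'+f,c['image'][:,:,::-1])
    return c
def K(c):
    fl=c['image'].shape[0]/2/np.tan(np.radians(c['vfov'])/2)
    return np.array([[fl,0,c['cx']],[0,fl,c['cy']],[0,0,1]])
def ray(c,uv):
    p=cv2.undistortPoints(np.array(uv,float).reshape(-1,1,2),K(c),np.array(c['D'],float))[:,0]
    E=np.array(c['extrinsics']);d=np.c_[p[:,0],-p[:,1],-np.ones(len(p))]@E[:3,:3]
    return -E[:3,:3].T@E[:3,3],d
def onz(c,uv,z):
    o,d=ray(c,uv);z=np.asarray(z,float)*np.ones(len(d));return o+d*((z-o[2])/d[:,2])[:,None]
def proj(c,P):
    E=np.array(c['extrinsics']);q=np.array(P,float).reshape(-1,3)@E[:3,:3].T+E[:3,3]
    return cv2.projectPoints(q*[1,-1,-1],np.zeros(3),np.zeros(3),K(c),np.array(c['D'],float))[0][:,0]
E
python3 - <<'E'
from h import *
print(env.get_state())
a=cap('scene','a.png');b=cap('side','b.png')
for c in(a,b):print(c['vfov'],c['D'],np.round(-np.array(c['extrinsics'])[:3,:3].T@np.array(c['extrinsics'])[:3,3],3))
E
```

```text
pics
{'time_s': 0.0, 'joints': array([-8.62326225e+00,  1.18851260e+01,  8.84048509e+01,  7.51688664e-04,
        7.98426025e+01, -8.62247330e+00]), 'qd': array([-0.03321627,  0.00646197,  0.11640217,  0.03453156, -0.08983373,
        0.08490639]), 'effort': array([ 4.44781954e-04, -3.83034396e+01, -2.91594708e+01, -2.26178481e-04,
        1.06274080e-02,  5.83859855e-05]), 'position': array([5.74238896e-01, 1.05751459e-04, 2.30116656e-01]), 'ee_rot': array([-1.79979392e+02,  1.30970078e-01, -8.98818556e-04]), 'ft_force': array([-0.37820365,  0.24507292, -0.10947869]), 'torque': array([-0.05902803, -0.00880838,  0.01363636]), 'opening': 0.08537417558730676}
53.83823288389881 [-0.06546835  0.          0.          0.          0.        ] [ 1.341 -0.154  0.751]
53.56141178177494 [-0.05237949  0.          0.          0.          0.        ] [ 0.153 -0.683  0.647]
```

View pics/a.png

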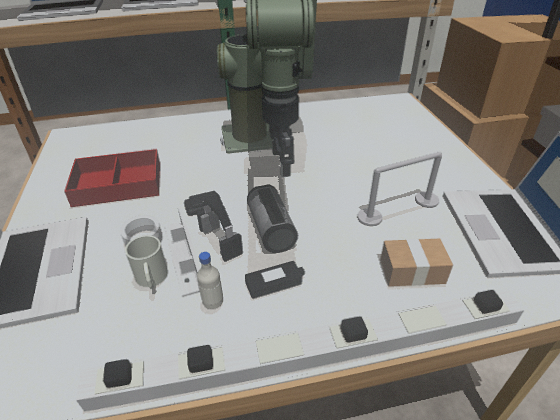

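View pics/b.png

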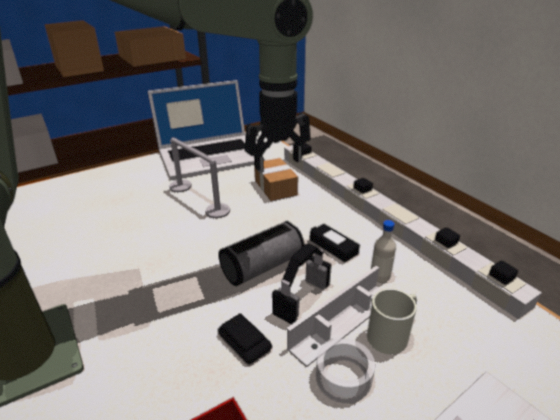

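The scene view (camera ahead of the robot, right = +y) shows the speaker near (272,218), the headset near (218,225), the stop near (190,255) and the rail's bar from (375,172) to (437,157). The side view shows the speaker at (262,252), the headset at (300,280), the stop at (335,310) and the rail at (195,160). I'll enlarge both to get exact pixels.

```bash
python3 - <<'E'
import cv2
a=cv2.imread('pics/a.png')[145:315,165:450];b=cv2.imread('pics/b.png')[130:370,150:430]
cv2.imwrite('pics/a2.png',cv2.resize(a,None,fx=2.8,fy=2.8,interpolation=cv2.INTER_CUBIC))
cv2.imwrite('pics/b2.png',cv2.resize(b,None,fx=2.5,fy=2.5,interpolation=cv2.INTER_CUBIC))
E
```

```text
(no output)
```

View pics/a2.png

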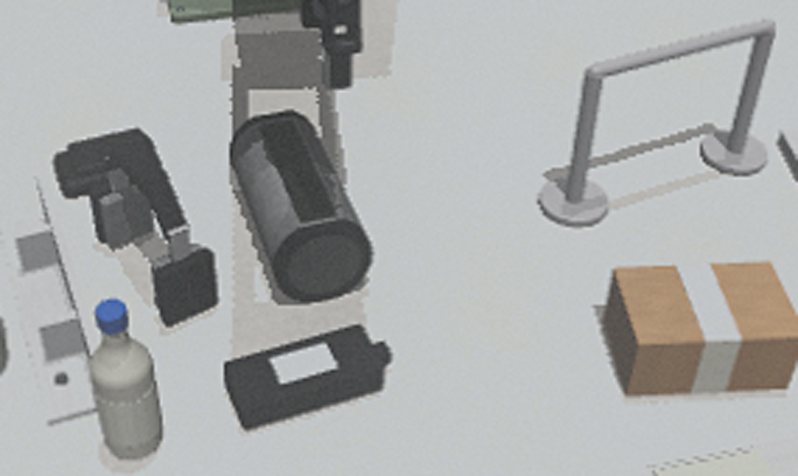

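View pics/b2.png

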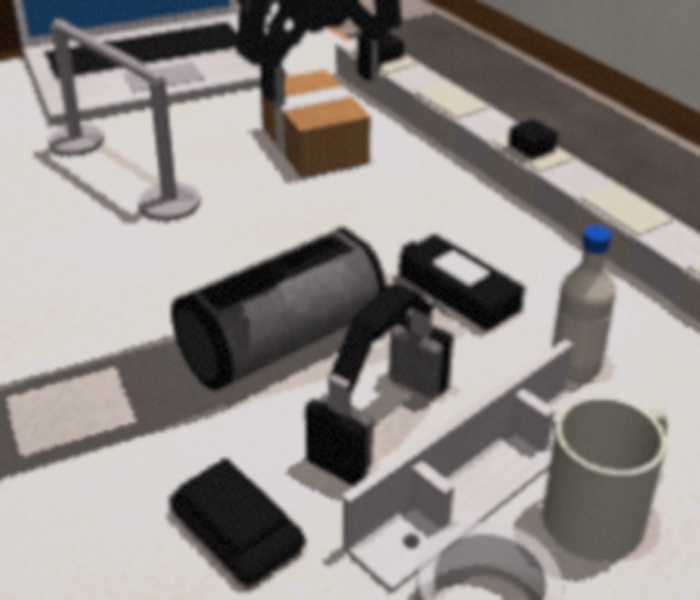

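The crops show the rail bar ends in a2 at (593,71) and (770,27), and in b2 at (57,25) and (158,82). The speaker's black foot strip is on top. The headset cups run along the stop direction, and the stop's plate top in b2 goes from (346,494) to (570,345). I'll get coarse positions from these.

```bash
cat >> h.py <<'E'
def tri(c1,p1,c2,p2):
    o1,d1=ray(c1,[p1]);o2,d2=ray(c2,[p2]);A=np.c_[d1[0],-d2[0]]
    t=np.linalg.lstsq(A,o2-o1,rcond=None)[0];x,y=o1+d1[0]*t[0],o2+d2[0]*t[1]
    return (x+y)/2,np.linalg.norm(x-y)
E
python3 - <<'E'
from h import *
np.set_printoptions(precision=4,suppress=True)
a=cap('scene');b=cap('side');w=cap('wrist','w0.png')
A=lambda u,v:[165+u/2.8,145+v/2.8]
B=lambda u,v:[150+u/2.5,130+v/2.5]
print('bar a',onz(a,[A(593,71),A(770,27)],.16));print('bar b',onz(b,[B(57,25),B(158,82)],.16))
print('feet a',onz(a,[A(573,200),A(733,153)],.003));print('feet b',onz(b,[B(169,201),B(76,138)],.003))
print('stop b top',onz(b,[B(346,494),B(570,345)],.06));print('stop a',onz(a,[A(38,178)],.06))
print('cup bottoms b',onz(b,[B(308,460),B(350,482),B(372,470),B(446,395)],0));print('a',onz(a,[A(168,325),A(217,302)],0))
print('spk near end centre',tri(a,A(322,262),b,B(370,265)),tri(a,A(255,135),b,B(202,340)))
print('foot strip a z.0855',onz(a,[A(275,130),A(312,130),A(300,222),A(340,212)],.0855))
print('brick a',onz(a,[A(240,425),A(228,370)],[0,.03]),'carton',onz(a,[A(630,395)],0))
print('wrist mount',w['extrinsics'],np.array(w['mount']))
E
```

```text
bar a [[0.5282 0.2611 0.16  ]
 [0.4931 0.4602 0.16  ]]
bar b [[0.4912 0.4587 0.16  ]
 [0.5283 0.2524 0.16  ]]
feet a [[0.5257 0.2634 0.003 ]
 [0.4904 0.4581 0.003 ]]
feet b [[0.5315 0.2642 0.003 ]
 [0.4947 0.4639 0.003 ]]
stop b top [[ 0.4382 -0.2499  0.06  ]
 [ 0.6902 -0.2161  0.06  ]]
stop a [[ 0.4457 -0.2531  0.06  ]]
cup bottoms b [[ 0.4607 -0.1579  0.    ]
 [ 0.477  -0.1968  0.    ]
 [ 0.4992 -0.1958  0.    ]
 [ 0.6047 -0.1584  0.    ]]
a [[ 0.6066 -0.1515  0.    ]
 [ 0.5874 -0.1047  0.    ]]
spk near end centre (array([ 0.6161, -0.0146,  0.0539]), np.float64(0.007666888447956927)) (array([ 0.4265, -0.0404,  0.0617]), np.float64(8.96241490635675e-05))
foot strip a z.0855 [[ 0.4544 -0.0242  0.0855]
 [ 0.4622  0.0105  0.0855]
 [ 0.5915 -0.0261  0.0855]
 [ 0.5861  0.0108  0.0855]]
brick a [[ 0.7324 -0.1057  0.    ]
 [ 0.6978 -0.1086  0.03  ]] carton [[0.7731 0.2192 0.    ]]
wrist mount [[ 1.      0.0002 -0.0014 -0.5749]
 [-0.0006  0.952  -0.306   0.0396]
 [ 0.0013  0.306   0.952  -0.3797]
 [ 0.      0.      0.      1.    ]] [[ 1.     -0.0002 -0.0001  0.0007]
 [-0.0002 -0.9519 -0.3063 -0.0785]
 [-0.0001  0.3063 -0.9519 -0.1423]
 [ 0.      0.      0.      1.    ]]
```

View pics/w0.png

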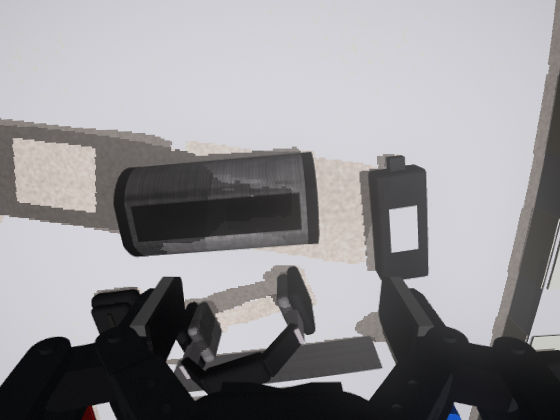

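The wrist view (right = +x, up = +y) shows the speaker's foot strip from (133,225) to (300,211). The headset band is at about (245,365), partly hidden by the gripper. I'll shift for a clean overhead view.

Request:
carry_out(
  plan="-2.5 10 -10 0 0 0 -1;-2.5 10 -10 0 0 0 -1;-2.5 10 -10 0 0 0 -1;-2.5 10 -10 0 0 0 -1;-2.5 10 -10 0 0 0 -1;-2.5 10 -10 0 0 0 -1;-2.5 10 -10 0 0 0 -1",
)

```text
time_s: 0.83
position: [0.5494, -0.0992, 0.3298]
ee_rot: [-179.9, 0.1, 0.0]
ft_force: [0.4, 0.1, -0.2]
opening: 0.0855
```

```bash
python3 - <<'E'
from h import *
import pickle
w=cap('wrist','w1.png');pickle.dump(w,open('w1.pkl','wb'));print(env.get_state()['position'],env.get_state()['time_s'])
cv2.imwrite('pics/w1b.png',cv2.resize(w['image'][:,:,::-1],(784,588),interpolation=cv2.INTER_CUBIC))
E
```

```text
[ 0.54926509 -0.09879371  0.32919082] 0.8833
```

View pics/w1b.png

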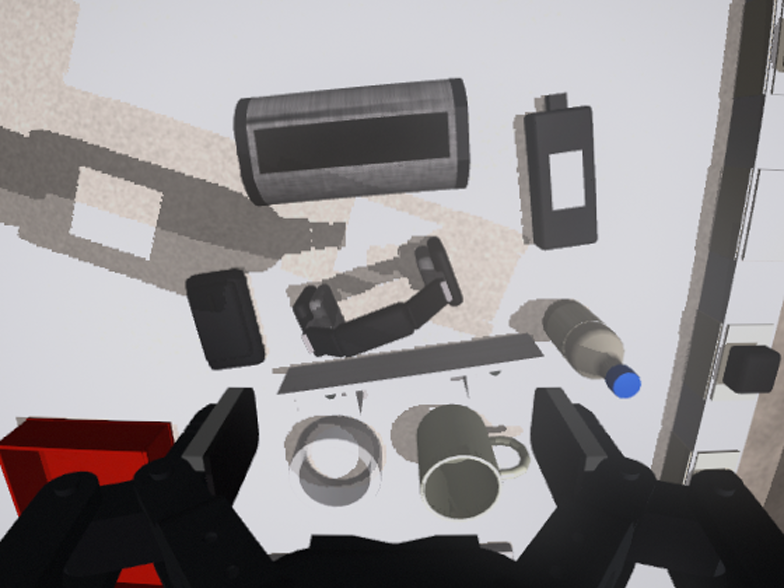

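```bash
python3 - <<'E'
from h import *
import pickle
np.set_printoptions(precision=4,suppress=True)
w=pickle.load(open('w1.pkl','rb'))
S=lambda *p:np.array(p)/1.4
def show(n,P):
    print(n,*P[:,:2],'c',P[:,:2].mean(0))
def ang(p,q):return np.degrees(np.arctan2(q[1]-p[1],q[0]-p[0]))
P=onz(w,S((254,131),(447,112),(449,154),(261,173)),.0855);show('strip',P);print(ang(P[0],P[1]),ang(P[3],P[2]))
P=onz(w,S((340,334),(404,303),(411,332),(347,357)),.133);show('band',P);print(ang(P[0],P[1]),ang(P[3],P[2]))
P=onz(w,S((294,367),(533,335)),0);show('stopbot',P);print(ang(*P),np.linalg.norm(P[1]-P[0]))
P=onz(w,S((278,394),(544,357)),.06);show('stoptop',P);print(ang(*P),np.linalg.norm(P[1]-P[0]))
P=onz(w,S((240,100),(465,78),(468,187),(258,205)),[.045,.045,.045,.045]);show('spk sil',P)
P=onz(w,S((187,280),(262,358)),.015);show('mouse',P)
P=onz(w,S((525,113),(592,106),(597,240),(534,250)),.03);show('brick',P)
P=onz(w,S((544,310),(625,384)),[.0,.15]);show('spray',P)
# black masks: sub-pixel lines
g=cv2.cvtColor(w['image'],cv2.COLOR_RGB2GRAY)
m=(g<60).astype('u1')
m=cv2.morphologyEx(m,cv2.MORPH_OPEN,np.ones((3,3)))
for c in cv2.findContours(m,0,2)[0]:
    if 400<cv2.contourArea(c)<9000:print(cv2.minAreaRect(c),cv2.contourArea(c))
E
```

```text
strip [ 0.4415 -0.0081] [0.59   0.0051] [ 0.5924 -0.026 ] [ 0.4448 -0.04  ] c [ 0.5172 -0.0173]
5.083019634459865 5.424289601505519
band [ 0.5088 -0.1571] [ 0.5573 -0.1322] [ 0.5627 -0.1553] [ 0.5135 -0.1762] c [ 0.5356 -0.1552]
27.15697683967524 22.957157325270448
stopbot [ 0.4409 -0.2493] [ 0.6976 -0.2116] c [ 0.5692 -0.2304]
8.34963432418169 0.2594230771005992
stoptop [ 0.4372 -0.2493] [ 0.6915 -0.2098] c [ 0.5644 -0.2295]
8.829188183628526 0.2574123777782138
spk sil [0.4199 0.0186] [0.6084 0.0349] [ 0.6143 -0.0544] [ 0.429  -0.0698] c [ 0.5179 -0.0176]
mouse [ 0.3419 -0.147 ] [ 0.4112 -0.2319] c [ 0.3766 -0.1894]
brick [0.6641 0.0088] [0.7234 0.0161] [ 0.7412 -0.1033] [ 0.6816 -0.1133] c [ 0.7026 -0.0479]
spray [ 0.7067 -0.1835] [ 0.7263 -0.1916] c [ 0.7165 -0.1875]
((536.5, 263.0), (32.0, 39.0), 90.0) 1062.5
((256.3370666503906, 237.99368286132812), (27.330406188964844, 75.68180084228516), 75.52970886230469) 1123.5
((160.4450225830078, 228.01455688476562), (71.96267700195312, 42.5350341796875), 75.17352294921875) 2769.5
((239.10247802734375, 102.62704467773438), (31.687509536743164, 110.18199157714844), 84.80557250976562) 2909.5
((538.7620849609375, 31.336395263671875), (19.231904983520508, 64.91032409667969), 6.072457313537598) 1077.0
```

The overhead view gives a stop centre of (.567,-.230) at yaw 8.5°, and a speaker centre of (.517,-.0175) at yaw 5.3°. The headset band centre is about (.535,-.154) at yaw 22–23°. The rail mid is (.511,.362) at yaw 10.3°. I'll grip the band only in its upper part, so the fingers stay clear of the bar.

Request:
carry_out(
  plan="-1.5 5.5 8 0 0 1.187 -1;-1.5 5.5 8 0 0 1.187 -1;-1.5 5.5 8 0 0 1.187 -1;-1.5 5.5 8 0 0 1.187 -1;-1.5 5.5 8 0 0 1.187 -1;-1.5 5.5 8 0 0 1.187 -1;-1.5 5.5 8 0 0 1.187 -1;-1.5 5.5 8 0 0 1.187 -1;-1.5 5.5 8 0 0 1.187 -1;-1.5 5.5 8 0 0 1.187 -1;-1.5 5.5 8 0 0 1.187 -1;-1.5 5.5 8 0 0 1.187 -1",
)

```text
time_s: 1.88
position: [0.5345, -0.1537, 0.2497]
ee_rot: [179.9, 0.1, -67.8]
ft_force: [0.0, 0.1, 0.0]
opening: 0.0853
```

```bash
python3 - <<'E'
from h import *
import pickle
w=cap('wrist');pickle.dump(w,open('w2.pkl','wb'));s=env.get_state();print(s['position'],s['ee_rot'],s['joints'])
c=cap('side')
cv2.imwrite('pics/w2.png',np.hstack([cv2.resize(x,(800,600))[:,k:k+400] for x,k in((w['image'][:,:,::-1],200),(cv2.resize(c['image'][130:370,200:440,::-1],(800,600)),0))])) if 0 else cv2.imwrite('pics/w2.png',cv2.resize(w['image'][:,:,::-1],(784,588)))
E
```

```text
[ 0.53461789 -0.15391176  0.25002074] [ 1.79913870e+02  1.04916059e-01 -6.78441266e+01] [-2.49789002e+01  8.84080069e+00  8.95831415e+01  8.32946987e-03
  8.17115488e+01  4.28639371e+01]
```

View pics/w2.png

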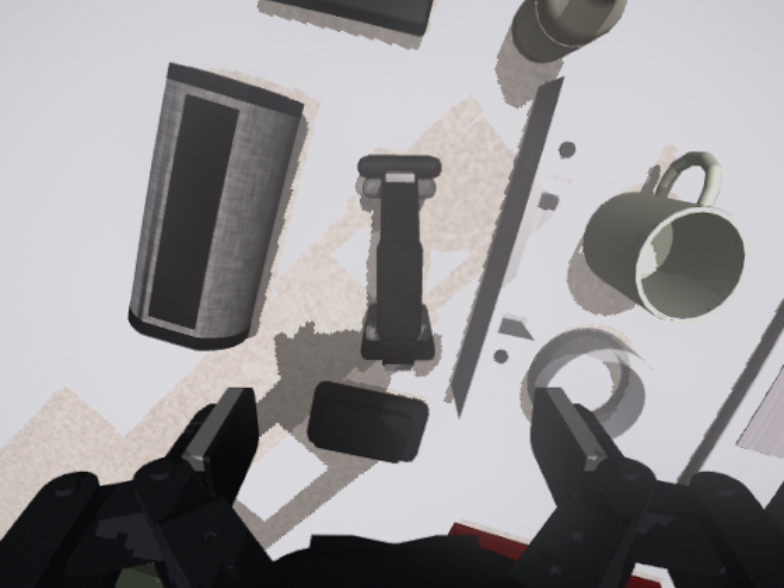

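The headset band is aligned with the jaws. Its padded piece spans about (377–421, 240–340) and the cups are at (400,165) and (398,350).

```bash
python3 - <<'E'
from h import *
import pickle
w=pickle.load(open('w2.pkl','rb'));M=np.array(w['mount']);E=np.array(w['extrinsics'])
def tool(p,z):
    P=onz(w,np.array(p)/1.4,z);return (np.c_[P,np.ones(len(P))]@(M@E).T)[:,:3],P
for z,p in((.133,[(377,240),(421,240),(420,340),(377,340)]),(.133,[(399,240),(398.5,340)]),(.066,[(358,160),(441,160)]),(0.03,[(398,190)])):
    t,P=tool(p,z);print(np.round(t*1000,1),np.round(P,4))
E
```

```text
[[ -9.  -29.9 116.6]
 [ 15.  -29.9 116.6]
 [ 15.4  29.  116.7]
 [ -9.6  29.1 116.8]] [[ 0.5584 -0.1339  0.133 ]
 [ 0.5675 -0.1561  0.133 ]
 [ 0.5131 -0.1787  0.133 ]
 [ 0.5036 -0.1555  0.133 ]]
[[  3.  -29.9 116.6]
 [  2.9  29.  116.7]] [[ 0.563  -0.145   0.133 ]
 [ 0.5084 -0.1671  0.133 ]]
[[-23.4 -70.4 183.6]
 [ 31.1 -70.4 183.5]] [[ 0.5904 -0.1052  0.066 ]
 [ 0.611  -0.1556  0.066 ]]
[[  3.2 -47.8 219.6]] [[ 0.5794 -0.1383  0.03  ]]
```

Request:
carry_out(
  plan="0.3 0 4 0 0 0 -1;0.3 0 8 0 0 0 -1;0.3 0 11 0 0 0 -1;0.3 0 13.1 0 0 0 -1;0.3 0 13.1 0 0 0 -1;0.3 0 13.1 0 0 0 -1;0.3 0 13.1 0 0 0 1;0.3 0 13.1 0 0 0 1;0.3 0 13.1 0 0 0 1;0.3 0 13.1 0 0 0 1;0.3 0 13.1 0 0 0 1;0.3 0 13.1 0 0 0 1;0.3 0 13.1 0 0 0 1;0.3 0 13.1 0 0 0 1;0.3 0 13.1 0 0 0 1;0.3 0 13.1 0 0 0 1",
  grip_force=40,
)

```text
time_s: 3.32
position: [0.5368, -0.158, 0.1217]
ee_rot: [-179.9, -0.1, -68.0]
ft_force: [-0.8, 1.5, 6.0]
opening: 0.0245
```

Request:
carry_out(
  plan="0 0 -2 0 0 0 1;0 0 -5 0 0 0 1;0 0 -9 0 0 0 1;0 0 -13 0 0 0 1;0 0 -17 0 0 0 1;0 0 -21 0 0 0 1;0 0 -21 0 0 0 1;0 0 -21 0 0 0 1;0 0 -21 0 0 0 1",
)

```text
time_s: 4.07
position: [0.5355, -0.1576, 0.3292]
ee_rot: [179.9, 0.1, -68.0]
ft_force: [-0.5, 0.0, -2.5]
opening: 0.0246
```

```bash
python3 - <<'E'
from h import *
import pickle
s=env.get_state();w=cap('wrist');pickle.dump((w,s),open('w3.pkl','wb'));print(s['position'],s['ee_rot'],s['ft_force'],s['opening'])
c=cap('side');d=cap('scene')
cv2.imwrite('pics/w3.png',np.hstack([x['image'][:,:,::-1][:,70:470] for x in (w,c)]))
E
```

```text
[ 0.53554935 -0.15758643  0.3291631 ] [ 1.79930245e+02  6.81359028e-02 -6.80106716e+01] [-0.48542316  0.01877819 -2.46836633] 0.02461240875213405
```

View pics/w3.png

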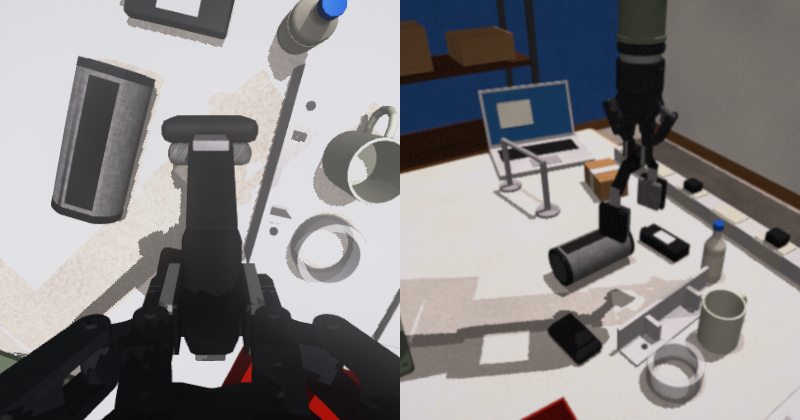

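Both views show the headset held level by the band. Next I carry it to a pose above the rail.

Request:
carry_out(
  plan="-1 -0.35 -0.5 0 0 0 1;-3 -1.05 -1 0 0 0.02 1;-6 -2.1 -1 0 0 0.04 1;-9.5 -3.3 -1 0 0 0.06 1;-13 -4.55 -1 0 0 0.08 1;-16.7 -5.85 -1 0 0 0.1 1;-20.4 -7.15 -1 0 0 0.12 1;-24.1 -8.44 -1 0 0 0.14 1;-27.8 -9.74 -1 0 0 0.16 1;-31.5 -11.03 -1 0 0 0.18 1;-35.2 -12.3 -1 0 0 0.2 1;-38.9 -13.6 -1 0 0 0.204 1;-42.2 -14.8 -1 0 0 0.204 1;-45 -15.8 -1 0 0 0.204 1;-47.2 -16.5 -1 0 0 0.204 1;-48.5 -17 -1 0 0 0.204 1;-49.1 -17.2 -1 0 0 0.204 1;-49.1 -17.2 -1 0 0 0.204 1;-49.1 -17.2 -1 0 0 0.204 1",
)

```text
time_s: 5.8
position: [0.5117, 0.3611, 0.3399]
ee_rot: [179.9, -0.1, -79.7]
ft_force: [0.4, -0.0, -1.0]
opening: 0.0245
```

```bash
python3 - <<'E'
from h import *
s=env.get_state();w=cap('wrist');print(s['position'],s['ee_rot'],s['ft_force'],s['opening'])
c=cap('side');d=cap('scene')
P=[[.4926,.461,.16],[.5286,.2638,.16]]
for n,x in(('w',w),('side',c),('scene',d)):print(n,proj(x,P).round(1).tolist())
cv2.imwrite('pics/w4.png',np.hstack([w['image'][:,:,::-1][:,70:470],d['image'][:,:,::-1][:,160:]]))
cr=d['image'][60:230,330:480,::-1];cr2=c['image'][80:250,120:270,::-1]
t=np.hstack([cv2.resize(x,None,fx=2.6,fy=2.6,interpolation=cv2.INTER_CUBIC) for x in(cr,cr2)])
cv2.imwrite('pics/w4.png',t);print(t.shape)
cv2.imwrite('pics/w4w.png',w['image'][:,:,::-1])
E
```

```text
[0.51173529 0.36109948 0.33987924] [ 1.79947732e+02 -6.85464368e-02 -7.97204141e+01] [ 0.40358926 -0.03424579 -0.98829062] 0.024482627270535424
w [[176.5, 190.7], [382.6, 190.5]]
side [[173.0, 139.6], [211.5, 161.2]]
scene [[440.2, 154.5], [377.8, 170.3]]
(442, 780, 3)
```

View pics/w4.png

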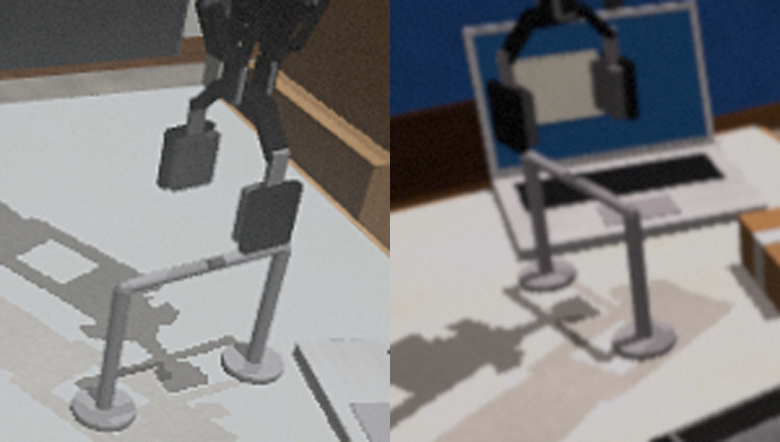

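The headset hangs level above the bar, with a cup either side of it. I'll check the bar's exact location numerically in the wrist image.

```bash
python3 - <<'E'
import cv2
g=cv2.cvtColor(cv2.imread('pics/w4w.png'),cv2.COLOR_BGR2GRAY)
for u in(180,190,200,210,220,230,240,325,335,345,355,365,375):print(u,g[172:212,u].tolist())
E
```

```text
180 [188, 188, 188, 188, 188, 188, 188, 188, 188, 182, 150, 95, 123, 161, 142, 114, 127, 140, 150, 158, 165, 170, 168, 161, 153, 149, 138, 122, 126, 154, 179, 189, 189, 189, 189, 189, 188, 189, 189, 189]
190 [171, 162, 132, 98, 87, 87, 86, 86, 86, 85, 84, 82, 81, 79, 89, 113, 129, 142, 150, 160, 168, 173, 169, 160, 152, 147, 136, 119, 137, 175, 189, 188, 189, 188, 189, 189, 188, 189, 189, 189]
200 [84, 84, 83, 82, 80, 80, 77, 77, 75, 73, 72, 70, 69, 70, 90, 116, 131, 143, 152, 163, 170, 173, 169, 159, 152, 145, 133, 115, 159, 188, 188, 188, 188, 189, 188, 188, 189, 188, 188, 189]
210 [72, 70, 69, 68, 75, 92, 105, 106, 106, 105, 106, 106, 105, 97, 101, 119, 134, 144, 154, 164, 172, 175, 168, 157, 150, 143, 130, 110, 115, 125, 125, 126, 126, 166, 188, 188, 188, 188, 188, 188]
220 [166, 165, 166, 167, 167, 167, 167, 166, 167, 166, 165, 165, 164, 135, 108, 121, 135, 145, 155, 167, 174, 175, 166, 155, 150, 141, 127, 108, 117, 128, 126, 124, 166, 187, 188, 188, 187, 187, 187, 187]
230 [162, 163, 163, 163, 163, 163, 164, 162, 159, 145, 111, 111, 164, 149, 112, 122, 136, 146, 157, 169, 178, 
[... 801 characters left out ...]
67, 177, 179, 168, 155, 149, 142, 130, 110, 116, 125, 124, 123, 123, 165, 186, 186, 187, 185, 184, 182, 183, 183]
355 [71, 81, 96, 104, 103, 103, 103, 103, 104, 104, 104, 97, 102, 120, 134, 145, 155, 168, 178, 177, 166, 154, 149, 140, 128, 118, 162, 186, 187, 187, 187, 186, 187, 182, 179, 179, 175, 172, 173, 178]
365 [79, 78, 77, 75, 72, 72, 70, 70, 69, 69, 78, 90, 105, 123, 136, 147, 157, 169, 177, 175, 163, 154, 149, 141, 127, 115, 159, 187, 187, 187, 185, 181, 183, 183, 182, 181, 182, 183, 184, 184]
375 [87, 87, 87, 87, 85, 84, 82, 81, 80, 80, 78, 88, 108, 125, 138, 149, 158, 169, 175, 173, 161, 154, 149, 140, 125, 124, 157, 178, 182, 184, 184, 181, 182, 182, 180, 182, 184, 184, 182, 182]
```

Request:
carry_out(
  plan="0 0.2 1.5 0 0 0.01 1;0 0.2 4 0 0 0.01 1;0 0.2 6.5 0 0 0.01 1;0 0.2 9 0 0 0.01 1;0 0.2 11.5 0 0 0.01 1;0 0.2 13.5 0 0 0.01 1;0 0.2 15 0 0 0.01 1;0 0.2 16 0 0 0.01 1;0 0.2 16.2 0 0 0.01 1;0 0.2 16.2 0 0 0.01 1;0 0.2 16.2 0 0 0.01 1",
)

```text
time_s: 6.87
position: [0.5108, 0.3616, 0.1797]
ee_rot: [-179.9, 0.0, -80.3]
ft_force: [-0.1, 1.1, -1.7]
opening: 0.0247
```

Request:
carry_out(
  plan="0 0 0.2 0 0 0 1;0 0 0.4 0 0 0 1;0 0 0.4 0 0 0 1;0 0 0.4 0 0 0 1",
)

```text
time_s: 7.2
position: [0.5099, 0.3617, 0.1746]
ee_rot: [-180.0, 0.0, -80.3]
ft_force: [-0.2, 0.0, -1.9]
opening: 0.025
```

Request:
carry_out(
  plan="0 0 0.15 0 0 0 1;0 0 0.3 0 0 0 1;0 0 0.3 0 0 0 1;0 0 0.3 0 0 0 1",
)

```text
time_s: 7.53
position: [0.5102, 0.3618, 0.1733]
ee_rot: [-179.9, 0.0, -80.3]
ft_force: [-2.3, -1.1, 6.4]
opening: 0.025
```

The band now rests on the bar. I'll ease the load, then open and retreat upward.

Request:
carry_out(
  plan="0 0 -0.1 0 0 0 1;0 0 -0.1 0 0 0 -1;0 0 -0.1 0 0 0 -1;0 0 -0.1 0 0 0 -1;0 0 -0.1 0 0 0 -1;0 0 -0.1 0 0 0 -1;0 0 -0.1 0 0 0 -1;0 0 -0.1 0 0 0 -1;0 0 -0.1 0 0 0 -1;0 0 -0.1 0 0 0 -1;0 0 -1.5 0 0 0 -1;0 0 -4 0 0 0 -1;0 0 -8 0 0 0 -1;0 0 -12 0 0 0 -1;0 0 -12 0 0 0 -1;0 0 -12 0 0 0 -1",
)

```text
time_s: 8.87
position: [0.5118, 0.3626, 0.2961]
ee_rot: [-179.5, 0.2, -80.3]
ft_force: [0.4, -1.1, 0.4]
opening: 0.0855
```

```bash
python3 - <<'E'
from h import *
s=env.get_state();w=cap('wrist');print(s['position'],s['ee_rot'],s['ft_force'],s['opening'],s['joints'])
c=cap('side');d=cap('scene')
cr=d['image'][90:250,330:480,::-1];cr2=c['image'][100:260,120:270,::-1]
t=np.hstack([cv2.resize(x,None,fx=2.6,fy=2.6,interpolation=cv2.INTER_CUBIC) for x in(cr,cr2)])
cv2.imwrite('pics/w5.png',t)
E
```

```text
[0.51175494 0.36257804 0.29606452] [-1.79508406e+02  1.56009583e-01 -8.02657793e+01] [ 0.40217568 -1.14874721  0.44270769] 0.08547908867512348 [ 2.74181408e+01  1.55309761e+01  7.61868505e+01 -6.96027889e-04
  8.77664192e+01  1.07684613e+02]
```

View pics/w5.png

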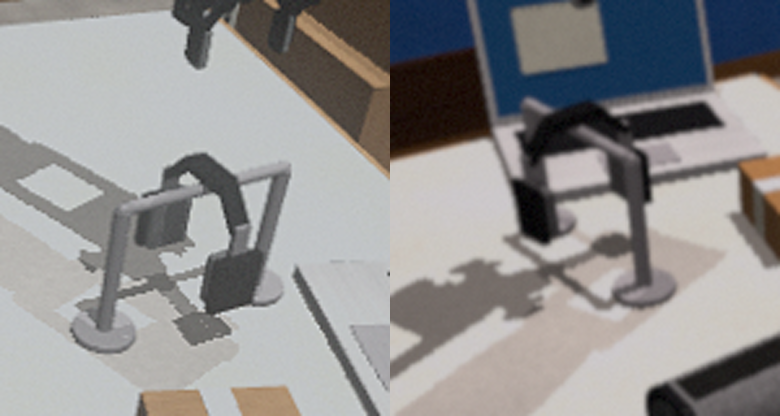

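The headset hangs with its band on the bar and a cup on each side, released. Next I position the open fingers as a pusher behind the speaker (+y side), jaws along its axis.

Request:
carry_out(
  plan="29 5.2 8 0 0 -1.494 -1;29 5.2 8 0 0 -1.494 -1;29 5.2 8 0 0 -1.494 -1;29 5.2 8 0 0 -1.494 -1;29 5.2 8 0 0 -1.494 -1;29 5.2 8 0 0 -1.494 -1;29 5.2 8 0 0 -1.494 -1;29 5.2 8 0 0 -1.494 -1;29 5.2 8 0 0 -1.494 -1;29 5.2 8 0 0 -1.494 -1;29 5.2 8 0 0 -1.494 -1;29 5.2 8 0 0 -1.494 -1;29 5.2 8 0 0 -1.494 -1;29 5.2 8 0 0 -1.494 -1;29 5.2 8 0 0 -1.494 -1",
)

```text
time_s: 10.27
position: [0.5064, 0.0669, 0.2096]
ee_rot: [-180.0, 0.2, 5.2]
ft_force: [0.1, 0.2, -0.1]
opening: 0.0853
```

```bash
python3 - <<'E'
from h import *
s=env.get_state();w=cap('wrist','w6.png');print(s['position'],s['ee_rot'],s['ft_force'],s['joints'])
g=cv2.GaussianBlur(w['image'],(3,3),0).max(2)
# foot strip: darkest elongated blob
m=(g<52).astype('u1')
for c in cv2.findContours(m,0,2)[0]:
    if cv2.contourArea(c)>1200:
        r=cv2.minAreaRect(c);b=cv2.boxPoints(r);P=onz(w,b,.0855);print(np.round(b).tolist(),np.round(P[:,:2],4).tolist(),P.mean(0)[:2])
E
```

```text
[0.50638483 0.06692039 0.20959258] [-179.97526575    0.19368696    5.24324082] [ 0.08684364  0.17269626 -0.05628197] [-2.18714674e+00  5.25143443e+00  9.85045433e+01 -5.36246442e-04
  7.64392815e+01 -7.43021913e+00]
[[200.0, 312.0], [200.0, 280.0], [368.0, 281.0], [368.0, 313.0]] [[0.4419, -0.04], [0.4419, -0.0071], [0.5888, 0.0051], [0.5944, -0.0274]] [ 0.51673354 -0.01735896]
[[-0.0, 230.0], [559.0, 230.0], [559.0, 419.0], [0.0, 419.0]] [[0.2601, 0.0217], [0.7521, 0.0676], [0.849, -0.158], [0.2036, -0.2209]] [ 0.51617309 -0.07240127]
[[480.0, 37.0], [500.0, -12.0], [578.0, 19.0], [558.0, 68.0]] [[0.6401, 0.2089], [0.6482, 0.2446], [0.717, 0.2356], [0.709, 0.1972]] [0.67856492 0.22155939]
```

Request:
carry_out(
  plan="0 0 4 0 0 0 -1;0 0 8 0 0 0 -1;0 0 12 0 0 0 -1;0 0 15 0 0 0 -1;0 0 17 0 0 0 -1;0 0 18.7 0 0 0 -1;0 0 18.7 0 0 0 -1;0 0 18.7 0 0 0 -1;0 1 18.7 0 0 0 -1;0 2 18.7 0 0 0 -1;0 2.4 18.7 0 0 0 -1;0 2.6 18.7 0 0 0 -1;0 2.6 18.7 0 0 0 -1",
)

```text
time_s: 11.4
position: [0.5108, 0.0401, 0.0253]
ee_rot: [180.0, -0.1, 5.2]
ft_force: [0.6, 1.1, 0.3]
opening: 0.0852
```

Request:
carry_out(
  plan="0 0.2 0 0 0 0 -1;0 0.4 0 0 0 0 -1;0 0.7 0 0 0 -0.005 -1;0 1.1 0 0 0 -0.01 -1;0.05 1.5 0 0 0 -0.015 -1;0.05 1.9 0 0 0 -0.02 -1;0.1 2.3 0 0 0 -0.025 -1;0.1 2.7 0 0 0 -0.03 -1;0.15 3.1 0 0 0 -0.035 -1;0.15 3.5 0 0 0 -0.04 -1;0.2 3.9 0 0 0 -0.045 -1;0.2 4.3 0 0 0 -0.05 -1;0.25 4.7 0 0 0 -0.055 -1;0.25 5.1 0 0 0 -0.058 -1;0.3 5.5 0 0 0 -0.058 -1;0.3 5.9 0 0 0 -0.058 -1",
)

```text
time_s: 12.73
position: [0.5186, -0.0178, 0.0243]
ee_rot: [-180.0, -0.0, 8.7]
ft_force: [-0.3, -0.1, -0.6]
opening: 0.0848
```

```bash
cat > st.py <<'E'
from h import *
import sys
s=env.get_state();print(s['time_s'],s['position'],s['ee_rot'],s['ft_force'])
w=cap('wrist',sys.argv[1]+'w.png');d=cap('scene');c=cap('side')
t=np.hstack([cv2.resize(x[:,:,::-1],(390,390),interpolation=cv2.INTER_CUBIC) for x in(d['image'][150:330,150:330],c['image'][190:390,220:420])])
cv2.imwrite('pics/'+sys.argv[1]+'.png',t)
# side view: speaker dark-grey blob
E
python3 st.py s1
```

```text
12.7333 [ 0.51855917 -0.01781479  0.02434244] [-1.79998701e+02 -7.37919751e-03  8.65099520e+00] [-0.29959423 -0.1284636  -0.63279918]
```

View pics/s1.png

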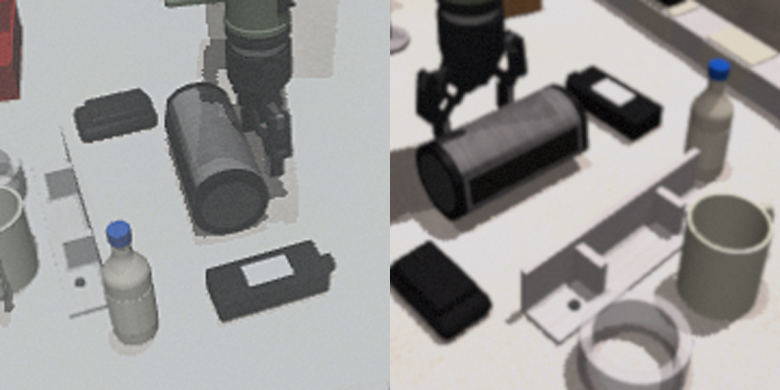

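The speaker is rolling cleanly; its foot strip now faces the stop (side view). I'll continue slowly.

Request:
carry_out(
  plan="0 0.2 0 0 0 0 -1;0 0.5 0 0 0 0 -1;0 0.9 0 0 0 0 -1;0 1.3 0 0 0 0 -1;0 1.7 0 0 0 0 -1;0 2.1 0 0 0 0 -1;0 2.5 0 0 0 0 -1;0 2.9 0 0 0 0 -1;0 3.3 0 0 0 0 -1;0 3.7 0 0 0 0 -1;0 4.1 0 0 0 0 -1;0 4.5 0 0 0 0 -1;0 4.9 0 0 0 0 -1;0 5.3 0 0 0 0 -1;0 5.7 0 0 0 0 -1;0 6.1 0 0 0 0 -1;0 6.5 0 0 0 0 -1;0 6.9 0 0 0 0 -1;0 7.3 0 0 0 0 -1;0 7.6 0 0 0 0 -1",
)

```text
time_s: 14.55
position: [0.53, -0.0931, 0.0243]
ee_rot: [180.0, -0.0, 8.6]
ft_force: [0.5, -0.5, -0.6]
opening: 0.0856
```

```bash
cat > btn.py <<'E'
from h import *
import sys
s=env.get_state();print(s['time_s'],s['position'],s['ee_rot'][2],s['ft_force'])
# buttons: small bright blobs enclosed in the dark panel, in each view
for n in('scene','side','wrist'):
    c=cap(n,sys.argv[1]+n+'.png');g=c['image'].min(2)
    q=proj(c,[[.53,-.13,.07]])[0];r=90 if n!='wrist' else 300
    m=(g>130).astype('u1')
    for k in cv2.findContours(m,cv2.RETR_LIST,2)[0]:
        a=cv2.contourArea(k);(x,y),(bw,bh),_=cv2.minAreaRect(k)
        if 3<=a<200 and np.hypot(x-q[0],y-q[1])<r and max(bw,bh)<4*max(1,min(bw,bh)):
            P=onz(c,[(x,y)],.0855)[0];print(n,round(x,1),round(y,1),a,P[:2].round(4))
E
python3 btn.py s2
```

```text
14.55 [ 0.52996194 -0.09310603  0.02428199] 8.643865283560814 [ 0.543989   -0.50457284 -0.60117154]
scene 209.5 295.4 166.0 [ 0.7801 -0.1931]
scene 186.5 280.0 20.0 [ 0.728  -0.2378]
scene 272.9 274.2 184.5 [ 0.7513 -0.0554]
scene 188.2 267.5 190.0 [ 0.6923 -0.2329]
scene 190.0 251.0 6.0 [ 0.6414 -0.2268]
scene 189.0 248.0 6.0 [ 0.631  -0.2286]
scene 188.0 245.0 6.0 [ 0.6204 -0.2305]
scene 187.0 242.0 6.0 [ 0.6097 -0.2324]
scene 178.6 234.5 174.5 [ 0.5789 -0.2512]
scene 159.4 234.0 69.5 [ 0.5674 -0.2965]
scene 212.4 227.2 8.5 [ 0.5703 -0.1699]
scene 181.0 221.5 4.0 [ 0.5319 -0.2445]
scene 210.3 219.3 9.5 [ 0.5392 -0.1727]
scene 208.5 212.0 7.5 [ 0.5097 -0.1749]
scene 228.0 207.0 3.0 [ 0.5004 -0.1242]
scene 207.0 205.0 5.5 [ 0.4801 -0.1766]
scene 207.5 198.9 7.5 [ 0.4543 -0.1735]
scene 251.3 197.9 7.5 [ 0.4755 -0.0597]
scene 257.5 155.0 4.0 [ 0.2679 -0.0091]
scene 257.5 155.5 5.5 [ 0.2707 -0.0096]
scene 257.0 157.5 16.0 [ 0.2816 -0.0129]
side 294.8 356.3 8.5 [ 0.4016 -0.3247]
side 330.5 349.0 28.5 [ 0.4592 -0.3447]
side 314.0 346.0 28.0 [ 0.4399 -0.3249]
side 286.0 281.0 22.0 [ 0.4868 -0.1665]
side 298.0 275.0 19.0 [ 0.5167 -0.1647]
side 309.0 269.0 15.0 [ 0.546  -0.1617]
side 320.5 262.5 12.0 [ 0.5781 -0.1579]
side 269.0 260.0 5.0 [ 0.4919 -0.0927]
side 274.0 252.0 12.0 [ 0.5148 -0.0753]
side 310.6 250.8 147.5 [ 0.5836 -0.1148]
side 300.0 236.5 6.5 [ 0.594  -0.0592]
side 334.0 236.5 135.0 [ 0.6589 -0.1012]
wrist 49.0 321.5 19.0 [ 0.4606 -0.0842]
wrist 259.5 270.5 6.0 [ 0.5195 -0.0576]
wrist 272.5 269.5 14.5 [ 0.5229 -0.0568]
wrist 303.5 260.0 6.0 [ 0.5305 -0.0529]
```

```bash
cat > tb.py <<'E'
from h import *
# find 4 buttons: fit chain of 4 equally spaced small blobs in each view
from itertools import combinations
def four(n,p0,R,th):
    c=cap(n);g=c['image'].min(2);q=proj(c,[p0])[0];pts=[]
    for k in cv2.findContours((g>th).astype('u1'),cv2.RETR_LIST,2)[0]:
        a=cv2.contourArea(k);(x,y),_,_=cv2.minAreaRect(k)
        if 2<a<40 and np.hypot(x-q[0],y-q[1])<R:pts.append((x,y))
    best=None
    for s in combinations(pts,4):
        s=np.array(sorted(s,key=lambda p:p[0]+p[1]) if 0 else sorted(s,key=lambda p:-p[1]));d=np.diff(s,axis=0)
        e=np.abs(d-d.mean(0)).max();L=np.linalg.norm(d.mean(0))
        if 6<L<16 and (best is None or e<best[0]):best=(e,s)
    return c,best
def run(p0):
    a,x=four('scene',p0,40,130);b,y=four('side',p0,45,130)
    print(x[0],y[0]);P=np.array([tri(a,x[1][i],b,y[1][3-i])[0] for i in range(4)])
    print(P.round(4));m=P.mean(0);print('mid',m.round(4),'yaw',np.degrees(np.arctan2(*(P[0]-P[3])[[1,0]])).round(2))
    S=np.array([.567,-.230]);t=np.radians(8.5);d=m[:2]-S
    print('stop frame x,y',(d@[np.cos(t),np.sin(t)]).round(4),(d@[-np.sin(t),np.cos(t)]).round(4))
if __name__=='__main__':
    import sys
    s=env.get_state();print(s['time_s'],s['position'].round(4),s['ee_rot'][2].round(2),s['ft_force'].round(2))
    run([float(v) for v in sys.argv[1:4]])
E
python3 tb.py .53 -.17 .08
```

```text
14.7 [ 0.5299 -0.0928  0.0243] 8.62 [-0.02 -0.04 -0.46]
0.666666666666667 0.4833272298177089
[[ 0.573  -0.1434  0.0876]
 [ 0.5434 -0.1457  0.0882]
 [ 0.5133 -0.1489  0.0878]
 [ 0.4844 -0.151   0.0874]]
mid [ 0.5285 -0.1472  0.0877] yaw 4.88
stop frame x,y -0.0258 0.0875
```

The buttons are on top at z ≈ 0.088, so the speaker has landed on its foot. It sits about 40 mm from the stop face. I'll slide it on slowly.

Request:
carry_out(
  plan="0 0.1 0 0 0 0 -1;0 0.3 0 0 0 0 -1;0 0.6 0 0 0 0 -1;0 0.9 0 0 0 0 -1;0 1.2 0 0 0 0 -1;0 1.5 0 0 0 0 -1;0 1.8 0 0 0 0 -1;0 2.1 0 0 0 0 -1;0 2.4 0 0 0 0 -1;0 2.7 0 0 0 0 -1;0 3 0 0 0 0 -1;0 3.2 0 0 0 0 -1;0 3.3 0 0 0 0 -1;0 3.3 0 0 0 0 -1",
)

```text
time_s: 15.97
position: [0.5351, -0.1257, 0.0244]
ee_rot: [180.0, -0.0, 8.6]
ft_force: [0.3, 1.4, -0.7]
opening: 0.0857
```

```bash
python3 tb.py .53 -.18 .08
```

```text
15.9667 [ 0.5351 -0.1257  0.0244] 8.64 [ 0.28  1.41 -0.68]
0.48334757486979196 0.2500203450520839
[[ 0.5806 -0.1744  0.0872]
 [ 0.5505 -0.1789  0.0872]
 [ 0.5203 -0.1841  0.0877]
 [ 0.4911 -0.1881  0.0873]]
mid [ 0.5356 -0.1814  0.0873] yaw 8.7
stop frame x,y -0.0238 0.0527
```

Request:
carry_out(
  plan="0 0.2 0 0 0 0 -1;0 0.4 0 0 0 0 -1;0 0.5 0 0 0 0 -1;0 0.6 0 0 0 0 -1;0 0.6 0 0 0 0 -1",
)

```text
time_s: 16.48
position: [0.5356, -0.1309, 0.0242]
ee_rot: [-180.0, 0.0, 8.7]
ft_force: [-0.4, 4.6, 0.4]
opening: 0.0853
```

Request:
carry_out(
  plan="0 0.1 0 0 0 0 -1;0 0.1 0 0 0 0 -1;0 0.2 0 0 0 0 -1;0 0.2 0 0 0 0 -1",
)

```text
time_s: 16.82
position: [0.5354, -0.1312, 0.024]
ee_rot: [-179.8, 0.1, 8.7]
ft_force: [-1.5, 8.9, 2.7]
opening: 0.0853
```

Contact with the stop is made. A little more press will square it, then I'll retreat.

Request:
carry_out(
  plan="0 0.1 0 0 0 0 -1;0 0.15 0 0 0 0 -1;0 0.15 0 0 0 0 -1;0 0.15 0 0 0 0 -1",
)

```text
time_s: 17.15
position: [0.5353, -0.1314, 0.024]
ee_rot: [-179.7, 0.1, 8.7]
ft_force: [-0.5, 12.6, 3.6]
opening: 0.0856
```

Request:
carry_out(
  plan="0 -0.3 0 0 0 0 -1;0 -1 0 0 0 0 -1;0 -2.5 0 0 0 0 -1;0 -4.5 0 0 0 0 -1;0 -7 0 0 0 0 -1;0 -7 -3 0 0 0 -1;0 -7 -7 0 0 0 -1;0 -7 -11 0 0 0 -1;0 -7 -15 0 0 0 -1;0 -7 -19 0 0 0 -1;0 -5 -23 0 0 0 -1;0 -3 -27 0 0 0 -1;0 -1 -30 0 0 0 -1;0 2 -30 0 0 0 -1;0 2 -30 0 0 0 -1;0 2 -30 0 0 0 -1;0 2 -30 0 0 0 -1",
)

```text
time_s: 18.57
position: [0.5386, -0.1537, 0.3231]
ee_rot: [-179.9, 0.1, 8.6]
ft_force: [0.7, 0.6, 1.1]
opening: 0.0852
```

```bash
python3 tb.py .53 -.18 .08; python3 - <<'E'
from h import *
import pickle
w=cap('wrist');pickle.dump(w,open('w9.pkl','wb'))
cv2.imwrite('pics/w9.png',cv2.resize(w['image'][:,:,::-1],(784,588),interpolation=cv2.INTER_CUBIC))
E
```

```text
18.5667 [ 0.5386 -0.1537  0.3231] 8.63 [0.71 0.58 1.1 ]
0.41663614908854196 0.6666666666666661
[[ 0.5809 -0.1798  0.0876]
 [ 0.5503 -0.1846  0.0871]
 [ 0.5212 -0.1894  0.0875]
 [ 0.4912 -0.1937  0.0874]]
mid [ 0.5359 -0.1869  0.0874] yaw 8.79
stop frame x,y -0.0244 0.0472
```

View pics/w9.png

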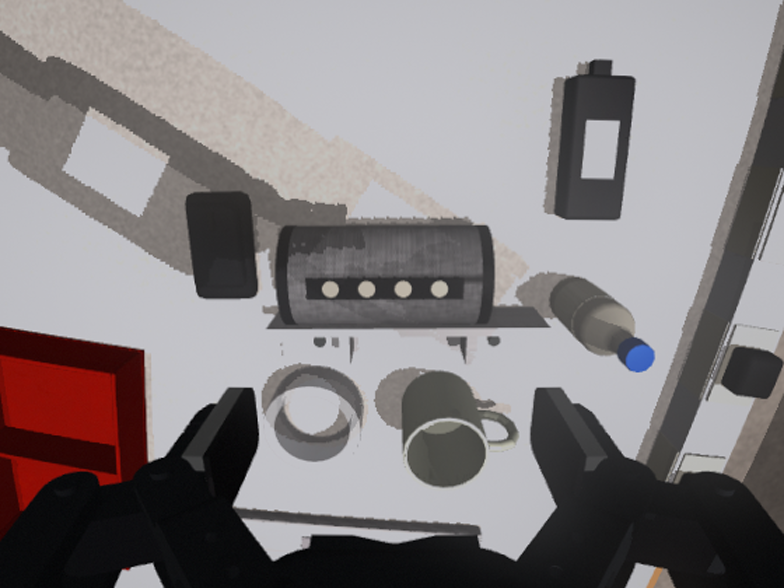

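The final overhead view shows four buttons on top at (330–440,289) and the speaker parallel to the stop edge. That edge runs from (267,328) to (551,327), and the speaker ends are at about x=277 and 494. I'll compute the margins, and check the headset is unmoved.

```bash
python3 - <<'E'
from h import *
import pickle
w=pickle.load(open('w9.pkl','rb'));M=np.array(w['mount'])@np.array(w['extrinsics'])
def T(p,z):
    P=onz(w,np.array(p)/1.4,z);return np.round((np.c_[P,np.ones(len(P))]@M.T)[:,:2]*1000,1)
print('stop top ends',T([(267,328),(551,327)],.06).tolist())
print('buttons',T([(330.5,289),(367,289),(403,289),(439.5,289)],.0855).tolist())
print('spk ends',T([(277,270),(494,270)],.0405).tolist(),'caps at top',T([(289,270),(489,270)],.08).tolist())
g=w['image'].min(2)
for k in cv2.findContours((g>130).astype('u1'),cv2.RETR_LIST,2)[0]:
    a=cv2.contourArea(k);(x,y),_,_=cv2.minAreaRect(k)
    if 40<a<200 and 195<y<217 and 220<x<330:print(x*1.4,y*1.4,T([(x*1.4,y*1.4)],.0855))
# stop top edge subpixel: dark face -> bright bench below
for u in(205,215,225,240,260,280,300,320,340,355,370,385):print(u,w['image'][226:240,u].mean(1).astype(int).tolist())
E
```

```text
stop top ends [[-114.6, 79.3], [143.8, 78.1]]
buttons [[-51.6, 34.7], [-21.4, 34.7], [8.3, 34.7], [38.4, 34.7]]
spk ends [[-106.3, 30.0], [92.2, 29.9]] caps at top [[-86.3, 19.9], [79.5, 19.8]]
438.9 288.4 [[37.9 34.1]]
402.5 288.4 [[ 7.8 34.2]]
366.09999999999997 288.4 [[-22.2  34.2]]
329.7 288.4 [[-52.3  34.2]]
205 [49, 49, 48, 49, 48, 50, 71, 77, 77, 173, 194, 194, 195, 194]
215 [97, 93, 92, 91, 83, 76, 77, 77, 76, 170, 194, 194, 194, 195]
225 [96, 95, 92, 88, 84, 77, 76, 78, 96, 172, 194, 194, 194, 194]
240 [98, 99, 96, 91, 86, 75, 75, 78, 95, 170, 193, 193, 194, 193]
260 [88, 92, 92, 91, 86, 78, 75, 75, 94, 168, 193, 193, 193, 193]
280 [91, 88, 84, 77, 75, 74, 75, 76, 115, 172, 192, 192, 193, 193]
300 [92, 88, 85, 81, 76, 73, 75, 76, 110, 164, 179, 179, 179, 179]
320 [89, 87, 84, 80, 77, 70, 74, 76, 135, 174, 183, 183, 182, 183]
340 [89, 85, 78, 74, 61, 65, 75, 78, 140, 179, 187, 187, 187, 186]
355 [82, 82, 82, 81, 80, 79, 79, 80, 157, 189, 192, 192, 192, 193]
370 [82, 83, 83, 82, 81, 82, 83, 82, 174, 193, 192, 192, 193, 193]
385 [83, 83, 83, 83, 83, 82, 81, 81, 177, 193, 193, 192, 193, 193]
```

The speaker is flush to within measurement (axis 44.5 mm from the face, nominal 45), with about 18 mm of stop beyond its nearer end. The edge line suggests up to 0.25° of yaw, possibly set by my two-finger push. There is plenty of time, so I'll press once more with closed fingers at mid-length and let the stop square it.

Request:
carry_out(
  plan="-0.7 -3 0 0 0 0 1;-0.7 -5.5 0 0 0 0 1;-0.7 -5.5 4 0 0 0 1;-0.7 -5.5 8 0 0 0 1;-0.7 -5.5 12 0 0 0 1;-0.7 -5.5 16 0 0 0 1;-0.7 -5.5 20 0 0 0 1;-0.7 -5.5 24 0 0 0 1;-0.7 -5.5 27 0 0 0 1;-0.7 -5.5 29.3 0 0 0 1;-0.7 -5.5 29.3 0 0 0 1;-0.7 -5.5 29.3 0 0 0 1;-0.7 -4.5 29.3 0 0 0 1;-0.7 -3.5 29.3 0 0 0 1;-0.7 -3 29.3 0 0 0 1;-0.7 -2.7 29.3 0 0 0 1;-0.7 -2.5 29.3 0 0 0 1;-0.7 -2.4 29.3 0 0 0 1;-0.7 -2.3 29.3 0 0 0 1;-0.7 -2.3 29.3 0 0 0 1",
)

```text
time_s: 20.38
position: [0.5289, -0.1322, 0.0315]
ee_rot: [-180.0, -0.0, 8.6]
ft_force: [-0.2, 2.6, 1.7]
opening: -0.0003
```

Request:
carry_out(
  plan="0 0.1 0 0 0 0 1;0 0.2 0 0 0 0 1;0 0.2 0 0 0 0 1;0 0.2 0 0 0 0 1",
)

```text
time_s: 20.72
position: [0.5288, -0.1325, 0.0314]
ee_rot: [-179.8, 0.0, 8.7]
ft_force: [-1.4, 7.1, 4.7]
opening: -0.0
```

Request:
carry_out(
  plan="0 0.15 0 0 0 0 1;0 0.2 0 0 0 0 1;0 0.2 0 0 0 0 1;0 0 0 0 0 0 1;0 -0.4 0 0 0 0 1;0 -1 0 0 0 0 1;0 -3 0 0 0 0 1;0 -6 0 0 0 0 1;0 -6 -4 0 0 0 1;0 -6 -8 0 0 0 1;0 -6 -12 0 0 0 1;0 -6 -16 0 0 0 1;0 -4 -20 0 0 0 1;0 -2 -24 0 0 0 1;0 0 -28 0 0 0 1;0 3 -29 0 0 0 -1;0 4.3 -29 0 0 0 -1;0 4.3 -29 0 0 0 -1;0 4.3 -29 0 0 0 -1;0 4.3 -29 0 0 0 -1",
)

```text
time_s: 22.38
position: [0.5345, -0.1759, 0.3188]
ee_rot: [-179.8, 0.2, 8.7]
ft_force: [1.1, 0.7, 0.4]
opening: 0.0602
```

```bash
python3 tb.py .53 -.18 .08; python3 - <<'E'
from h import *
w=cap('wrist');s=env.get_state();M=np.array(w['mount'])@np.array(w['extrinsics'])
T=lambda p,z:(np.c_[onz(w,p,z),np.ones(len(p))]@M.T)[:,:2]*1000
g=w['image'].mean(2);B=[]
for k in cv2.findContours((w['image'].min(2)>130).astype('u1'),cv2.RETR_LIST,2)[0]:
    a=cv2.contourArea(k);(x,y),_,_=cv2.minAreaRect(k)
    if 40<a<200 and 185<y<225 and 210<x<340:B.append((x,y))
B=T(B,.0855);print('buttons',B.round(1).tolist())
L=[]
for u in range(205,390,5):
    c=g[222:246,u];i=int(np.argmax(np.diff(c)));d=np.diff(c)[max(i-2,0):i+3];L.append((u,222+max(i-2,0)+.5+(d*np.arange(len(d))).sum()/d.sum()))
L=T(L,.06);f=np.polyfit(L[:,0],L[:,1],1);b=np.polyfit(B[:,0],B[:,1],1);print('edge',f,'btn',b,'gap',np.polyval(f,-7)-B[:,1].mean(),'dyaw deg',np.degrees(f[0]-b[0]))
# headset dark pixels unchanged vs earlier crop
d=cap('scene');c=cap('side');o=cv2.imread('pics/w5.png')
cr=np.hstack([cv2.resize(x,None,fx=2.6,fy=2.6,interpolation=cv2.INTER_CUBIC) for x in(d['image'][90:250,330:480,::-1],c['image'][100:260,120:270,::-1])])
for n,x in(('old',o),('new',cr)):
    for h in(x[140:330,120:290],x[80:250,120+390:270+390]):
        p=np.argwhere(h.max(2)<75);print(n,len(p),p.mean(0).round(1))
E
```

```text
22.3833 [ 0.5345 -0.1759  0.3188] 8.66 [1.09 0.71 0.41]
0.41663614908854196 0.16666666666666696
[[ 0.5809 -0.1798  0.0876]
 [ 0.5503 -0.1843  0.0873]
 [ 0.5206 -0.1891  0.0873]
 [ 0.4916 -0.1949  0.088 ]]
mid [ 0.5358 -0.187   0.0875] yaw 9.56
stop frame x,y -0.0245 0.0471
buttons [[-45.3, 13.7], [45.4, 12.5], [15.5, 12.5], [-14.8, 12.6]]
 ** On entry to DLASCL parameter number  4 had an illegal value
 ** On entry to DLASCL parameter number  4 had an illegal value
 ** On entry to DLASCL parameter number  4 had an illegal value
 ** On entry to DLASCL parameter number  4 had an illegal value
 ** On entry to DLASCL parameter number  5 had an illegal value
 ** On entry to DLASCL parameter number  4 had an illegal value<stdin>:11: RuntimeWarning: divide by zero encountered in scalar divide
Traceback (most recent call last):
numpy.linalg.LinAlgError: SVD did not converge in Linear Least Squares
```

The edge sits in different rows in this view, so I'll rerun with the search window predicted from the earlier estimate.

```bash
python3 - <<'E'
from h import *
w=cap('wrist');M=np.array(w['mount'])@np.array(w['extrinsics'])
T=lambda p,z:(np.c_[onz(w,p,z),np.ones(len(p))]@M.T)[:,:2]*1000
g=w['image'].mean(2);t=np.radians(8.6);S=np.array([.565,-.2300]);ex=np.array([np.cos(t),np.sin(t)])
L=[];
for s in np.arange(-.11,.115,.01):
    u,v=proj(w,[[*(S+s*ex),.06]])[0];u=int(round(u));r=int(v)-8;d=np.clip(np.diff(g[r:r+18,u]),0,None);i=int(d.argmax())
    if d.max()<40:continue
    k=slice(max(i-1,0),i+2);L.append((u,r+.5+(d[k]*np.arange(len(d))[k]).sum()/d[k].sum()))
B=[]
q=proj(w,[[.5358,-.187,.0855]])[0]
for k in cv2.findContours((w['image'].min(2)>130).astype('u1'),cv2.RETR_LIST,2)[0]:
    m=cv2.moments(k)
    if 30<m['m00']<250:
        x,y=m['m10']/m['m00'],m['m01']/m['m00']
        if abs(x-q[0])<75 and abs(y-q[1])<12:B.append((x,y))
print(np.round(L,1).tolist());L=T(L,.06);B=T(B,.0855);print(B.round(1).tolist())
f=np.polyfit(L[:,0],L[:,1],1);b=np.polyfit(B[:,0],B[:,1],1);print('resid',np.abs(np.polyval(f,L[:,0])-L[:,1]).max(),'gap',np.polyval(f,0)-B[:,1].mean(),'dyaw',np.degrees(f[0]-b[0]))
d=cap('scene');c=cap('side');o=cv2.imread('pics/w5.png')
cr=np.hstack([cv2.resize(x,None,fx=2.6,fy=2.6,interpolation=cv2.INTER_CUBIC) for x in(d['image'][90:250,330:480,::-1],c['image'][100:260,120:270,::-1])])
for n,x in(('old',o),('new',cr)):
    for h in(x[140:330,120:290],x[80:250,120+390:270+390]):
        p=np.argwhere(h.max(2)<75);print(n,len(p),p.mean(0).round(1))
E
```

```text
[[210.0, 219.3], [218.0, 219.3], [226.0, 219.3], [234.0, 219.3], [242.0, 218.9], [250.0, 218.9], [258.0, 218.9], [266.0, 218.9], [274.0, 218.9], [282.0, 218.9], [291.0, 218.8], [299.0, 218.8], [307.0, 218.8], [315.0, 218.8], [323.0, 218.8], [331.0, 218.8], [339.0, 218.6], [347.0, 218.6], [355.0, 218.5], [363.0, 218.6], [371.0, 218.6], [379.0, 218.5], [387.0, 218.3]]
[[44.9, 12.3], [14.7, 12.5], [-15.0, 12.6], [-45.4, 12.8]]
resid 0.26361612701079906 gap 44.80963204089157 dyaw -0.06309412641601193
old 4225 [103.9  99.7]
old 9511 [81.5 70.9]
new 3470 [111.  102.1]
new 9019 [81.2 70.3]
```

The speaker is flush (axis 44.8 mm from the face, yaw difference 0.06°) and the headset is still hanging in place. Handing in.

```bash
python3 -c "
from workcell import env
print(env.finish_job(), env.get_state()['time_s'])"
```

```text
the job is handed in; nothing more can be done
the job is handed in; nothing more can be done
```

I hung the headset on the rail and let go. Then I rolled the speaker half a turn along the bench, slid it against the stop, and pressed it once more at mid-length with closed fingers. I handed in at about 22.6 s with the arm raised clear.

**Speaker:**
- It sits on its foot with the four buttons on top.
- Its axis is 44.8 mm from the stop face (45 mm is exact contact), and its yaw is within about 0.1° of the stop.
- At least 14 mm of stop extends beyond its nearer end. The scene and side cameras together gave about 15 mm and the wrist camera about 18 mm.

**Headset:** After release, a picture showed the band on the bar with a cup on each side. In the last check the side view had not changed. The automatic scene-view comparison shifted by about 3 px, which I put down to the arm's moving shadow. I did not view another picture to confirm that.

**Disagreements:**
- The buttons measured about 2 mm too high, and the same two cameras gave a speaker yaw of 9.6° just before hand-in. I took both as calibration and pixel error and trusted the wrist camera.
- I did not measure the loose items again. In the last overhead picture the mouse, brick, spray, mug and tape looked undisturbed; the carton was out of view.

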